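# Roll a drill core up to the scanning stop

### The arm

A 6-joint arm with a two-finger parallel gripper is mounted at the origin on the work surface. World frame = base frame: x ahead of the robot, y to its left, z up, the work surface at z = 0. Lengths are in m, angles in rad, forces in N, time in s.
With the tool pointing down it reaches from about 0.375 to 0.975 m from the base axis. Payload 3.8 kg.
Tool frame: the origin (TCP) lies at the very end of the fingers, on their centre line; the grasp point (between the pads) lies bot.grasp_offset behind it (bot.grasp_offset is the distance from the TCP to the grasp point, in m); y points along the fingers, x is the direction in which the jaws open and shut, and the axes are right-handed (so a half turn about y gives the same grasp; the last joint's range is limited). The gripper opens to 85 mm and grips with 20 to 120 N. Pads are 22 mm wide; open, the fingers measure 114 mm over their backs; the gripper's body (76 mm by 85 mm) begins 54 mm behind the grasp point. The pads swing forward as they close: fully open they stand 13 mm farther back than shut.
Start: joints at [-1.381, 0.264, 1.604, -0, 1.274, -0.037], TCP at [0.152, -0.658, 0.231] pointing down, gripper open.
Joint ranges: [-2.63, 2.63], [-0.94, 2.18], [0.31, 2.57], [-1.31, 4.45], [0, 2.66], [-2.55, 2.55]. Speed limits (rad/s): [2.57, 2.57, 3.14, 3.14, 3.14, 3.14].

### API

Orientations are given as a rotation vector (axis times angle).
In Python, from workcell import sensors, read_camera, job, bot gives the robot as it stands.
- The arm moves only by the tool arm_command, never from a script. Its argument "deltas" is a list of rows, each a list of 4 numbers: the shift along the tool's x, y, z in m, then the turn about the tool's y in rad. A call has 1 to 20 rows; each row shifts and turns the commanded pose from where the row before left it, along the tool's axes as they then stand; what a row does not reach is not made up. A row lasts 1/8 s, in which the tool goes at most 62.5 mm and 10.7 degrees, less where a joint would pass 70% of its speed; a pose out of reach is approached as far as the arm can. A call is refused whole if a number of a shift passes 0.0625 or a number of a turn 0.188, either way. A call with a gripper value outside its range is refused whole. "fingers" is the finger opening in m, from 0 to 0.0854, set as the call begins (left out, the last holds). The fingers move at their own pace and stop on an object; "newtons" is the grip in N (left out, the last holds). Time passes only in rows, so rows that do not move let the fingers close. It gives the time, the measured TCP pose, the force and the opening at its end, in the units of the state.
- sensors.read_state(): the state, without advancing time (a new reading comes with each control period).
- read_camera(name): name is "scene" or "top" or "wrist"; returns a dict with "color" (400x640x3 uint8, red, green, blue), "vfov" (degrees; the focal length in pixels is half the picture's height over the tangent of half this angle, whatever the lens; pixels are square), "cx", "cy" (the principal point, pixels), "R" (3x3) and "t" (3): a world point X has camera coordinates R X + t; the wrist camera has in their place "T_tool_cam" (4x4, takes a point from camera to tool coordinates, whose origin is the TCP and whose axes are the tool frame's). Camera axes: x right, y down, z forward; pixel columns grow to the right and rows downward; lengths in m; the calibration is good to about 2 mm. A picture is of the moment at which its call begins: read the wrist's pose just before it. There is no depth.
- job.finish_job(): hands the job in, once; it reports no verdict.
The state is a dict: "time": time; "q": joint angles; "joint_vel": joint speeds; "joint_torque": joint torques, N m; "tool_pos": TCP position; "tcp_rot": TCP orientation; "wrist_force": force on the tool from outside, world axes, zero at the start; "torque": the same for the moment, N m; "width": opening from 0.0 (shut) to 1.0 (fully open).
Only numpy, scipy, OpenCV 4.12 (cv2) and the standard library are available. Lean on these libraries where they do the work, as an engineer would, in place of code of your own. Each camera call takes 0.05 s, during which the arm holds its last target.

### The job

Using only the fingertips, slowly push the dark stone drill core up its lane of the wooden ramp until it drops into the seat against the metal stop at the top; stay behind it all the way so that it never rolls away freely or runs back, and do not pinch or lift it. Then press the red scan button fully down, let it come up and move clear. Leave the pale core and everything else where they are.

Things in the scene. Friction and masses are not known exactly. Their poses are not given: they have to be found in the camera images.
- stand: wooden two-lane ramp stand, fixed, 240 x 180 mm. Origin: centre of its underside; x points up the ramp to the stop, y left across the lanes, z up. Lane centres at y = +43 and -43 mm, each 78 mm wide between rails 8 mm wide, 10 mm above the deck. The deck climbs at 8 degrees (0.140 rad) from x = -105, height 20 mm, to its crest at x = 53, height 42 mm; then seat and stop (see seat_left)
- ramp: the sloping deck of the stand. Origin: on the deck surface, midway between the lanes, at the inner face of the toe bar (10 mm thick, 7 mm above the deck) at its low end; x runs up the slope (crest at 160 mm), y to the left, z square to the deck. A core on the deck has its centre 23 mm above it along this z
- seat_left (a point): centre of a core once seated in the left lane (y = +43 mm): x = 68 mm of the stand, 61 mm above the desk. The seat is a level floor 38 mm high, 4 mm below the crest and 37.5 mm long, up to the upright aluminium stop (face at x = 91 mm, top 74 mm above the desk). A core pushed over the crest drops in and stays
- seat_right (a point): the same for the right lane (y = -43 mm of the stand)
- dark_core: dark grey, nearly black stone drill core, pale spots on its ends: solid cylinder 46 mm across, 70 mm long, about 0.3 kg, lying loose in either lane against the toe bar; rolls back if let go on the slope. Origin: its centre; its y is the cylinder's axis, along the stand's y (x, z turn as it rolls). Starts with its centre at x = -92 mm of the stand, 45 mm above the desk
- pale_core: a sandy beige stone drill core of the same size, lying at the toe bar of the other lane; origin at its centre. To be left alone.
- scan (a joint): travel of the red scan button, m: 0 up, 0.006 fully down; springs back; fully down takes about 5 N
- scan_top (a point): centre of the top face of the red round button (32 mm across, on a small black housing fixed on the desk, left or right of the ramp); pressed straight down
- jar: small closed jar, 52 mm across, 65 mm high, standing on the desk on the other side of the ramp from the button; origin under its centre; leave alone
- brush: brush lying on the desk beyond the ramp; leave alone
- vial0: small sample vial 22 mm across, 45 mm high, standing in a white tray at the left; leave alone
- vial1: second such vial; leave alone
- shell: coiled brown fossil shell, flat disc 64 mm across, 20 mm high, on the desk at the right; origin under its centre; leave alone
Not all that is in view belongs to the job. There is more than one size of the dark_core; the job needs the middle-sized. What is shaped like the part that bears scan but purple is not meant.

How it is judged:
On the way, in this order (a step that is already met when the one before it is completed fails the run):
1. the dark core has been pushed up the ramp and sits at rest in the seat at the stop (x of dark_core in the frame of stand between 0.06294 and 0.07194 m and z of dark_core in the frame of stand between 0.05727 and 0.06377 m and angle between the y axis of dark_core and the y axis of stand, either way round below 0.1 rad and linear speed of dark_core below 0.02 m/s), for 0.2 s.
2. the scan button is pressed fully down (value of joint scan above 0.0045 m), for 0.05 s.
At the end, for the whole second after the job is handed in: dark core at rest and square (0.1 rad) in the seat of its lane: centre 5 mm short to 4 mm past its place along the ramp, 4 mm below to 2.5 mm above it; button pressed 4.5 mm or more afterwards and up again; pale core within 10 mm, others within 20 mm of their starts (all of step 1 and value of joint scan below 0.0015 m and distance of pale_core from where it was at the start of the episode below 0.01 m and distance of each of jar, brush, vial0, vial1, shell from where it was at the start of the episode below 0.02 m); the robot touches nothing.
It fails at once if the dark core is lifted more than 6 mm off the ramp (z of dark_core in the frame of ramp above 0.029 m).
It fails at once if the dark core rolls freely on the slope, faster than 0.15 m/s with no finger touching it (runs back or is flicked up) (contact force between dark_core and the fingers below 0.01 N and linear speed of dark_core above 0.15 m/s and x of dark_core in the frame of ramp between 0.025 and 0.15 m).
It fails at once if the button is pressed before the dark core is up at the stop (value of joint scan above 0.003 m and x of dark_core in the frame of stand below 0.06194 m).
It fails at once if the pale core is moved more than 10 mm (distance of pale_core from where it was at the start of the episode above 0.01 m).
It fails at once if another thing on the desk (jar, brush, vial, shell) is moved more than 20 mm (distance of any of jar, brush, vial0, vial1, shell from where it was at the start of the episode above 0.02 m).
It also fails if it takes over 48 s, if anything falls off the work surface, if the arm or the gripper's body presses on something with over 40 N, if the wrist force passes 120 N, or if a joint passes its speed limit or range.

## Working session

There is one attempt and no reset: what is moved stays moved. The work goes in short steps, Python scripts to look and compute and a tool call to move; the robot and the scene stay as the last step left them, time stands still between calls to the robot, and variables do not carry over. Pictures are saved under pics/ and viewed, and the job is handed in when it is done.

Besides the shell and the picture viewer there is one more tool, called after "Request:" as a command line: name --pt "numbers of a row" for each row, then --argument value for the rest. arm_command: Moves the arm, as the interface text tells. Its arguments: {"type":"object","properties":{"deltas":{"type":"array"},"fingers":{"type":"number"},"newtons":{"type":"number"}},"required":["deltas"]}

```bash
mkdir -p pics; ls
python3 - <<'E'
from workcell import sensors, read_camera, job, bot
import cv2, numpy as np
s=sensors.read_state(); print(s); print(bot.grasp_offset)
for n in ("scene","top","wrist"):
    c=read_camera(n); cv2.imwrite(f"pics/{n}0.png",cv2.cvtColor(c["color"],cv2.COLOR_RGB2BGR))
    print(n,{k:v for k,v in c.items() if k!="color"})
E
```

```text
pics
{'time': 0.0, 'q': array([-1.38088313e+00,  2.64781220e-01,  1.60536045e+00, -2.46556406e-05,
        1.27371867e+00, -3.69301849e-02]), 'joint_vel': array([-4.34105781e-04, -5.58837004e-04, -9.75216620e-04,  8.81916331e-04,
        2.27724974e-03, -5.80967390e-05]), 'joint_torque': array([ 5.07731438e-04, -5.15104759e+01, -3.67309856e+01,  4.70132920e-05,
        1.29487971e-02,  2.12520263e-05]), 'tool_pos': array([ 0.15164166, -0.65699547,  0.22995045]), 'tcp_rot': array([-1.30649428,  1.04169771, -1.03879572]), 'wrist_force': array([ 0.07852596,  0.26013548, -0.55597817]), 'torque': array([-0.02184135, -0.01294582, -0.01828865]), 'width': 1.0004589761661424}
0.0187
scene {'vfov': 57.021404793815265, 'cx': 318.5962569045502, 'cy': 200.91785777421399, 'R': array([[-0.34573174,  0.93831707,  0.00553486],
       [ 0.78414977,  0.29215688, -0.54749748],
       [-0.51534328, -0.1849471 , -0.83678902]]), 't': array([ 0.15608567, -0.41370444,  1.53717185])}
top {'vfov': 52.02866002589143, 'cx': 318.080879478219, 'cy': 199.91778596597558, 'R': array([[-0.01107505, -0.99986423,  0.01220085],
       [-0.99191111,  0.00944233, -0.12658271],
       [ 0.12645032, -0.01350407, -0.99188102]]), 't': array([0.02271069, 0.57410421, 0.98614696])}
wrist {'vfov': 65.88830565637564, 'cx': 316.8045584489069, 'cy': 197.7995117539374, 'T_tool_cam': array([[ 9.99999930e-01,  3.38331477e-04, -1.62139590e-04,
        -1.43885364e-04],
       [ 2.61734525e-04, -3.19487151e-01,  9.47590572e-01,
        -1.42659941e-01],
       [ 2.68798202e-04, -9.47590548e-01, -3.19487217e-01,
         8.19728222e-02],
       [ 0.00000000e+00,  0.00000000e+00,  0.00000000e+00,
         1.00000000e+00]])}
```

View pics/scene0.png

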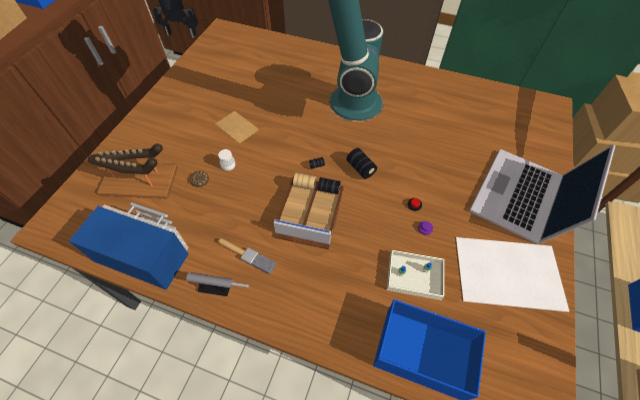

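View pics/top0.png

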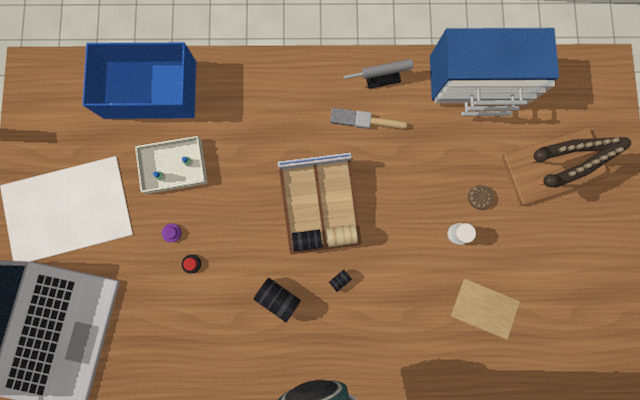

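View pics/wrist0.png

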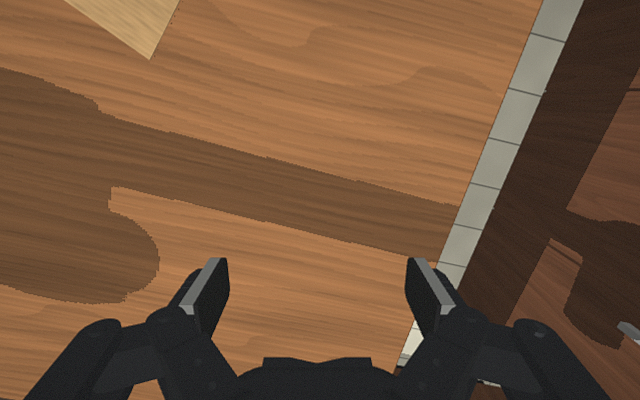

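The scene view shows the dark core in the left lane, with the pale core to its right. The larger and smaller dark cores lie loose on the desk. The red button is at about (191,263) in the top view, with the purple decoy above it. Next I'll look at the details.

```bash
cat > h.py <<'E'
from workcell import sensors, read_camera, job, bot
import cv2, numpy as np
from scipy.spatial.transform import Rotation as Rot
def K(c):
    f=c["color"].shape[0]/2/np.tan(np.radians(c["vfov"])/2); return f
def ray(c,u,v):
    f=K(c); d=np.array([(u-c["cx"])/f,(v-c["cy"])/f,1.0]); R=np.array(c["R"]); t=np.array(c["t"])
    return -R.T@t, R.T@d
def onz(c,u,v,z):
    o,d=ray(c,u,v); return o+d*(z-o[2])/d[2]
def proj(c,X):
    p=np.array(c["R"])@np.array(X)+c["t"]; f=K(c); return np.array([c["cx"]+f*p[0]/p[2],c["cy"]+f*p[1]/p[2]])
E
python3 - <<'E'
from h import *
s=sensors.read_state(); print(Rot.from_rotvec(s["tcp_rot"]).as_matrix().round(3))
c=read_camera("top"); im=cv2.cvtColor(c["color"],cv2.COLOR_RGB2BGR)
np.save("top.npy",c,allow_pickle=True)
cv2.imwrite("pics/topcrop.png",cv2.resize(im[145:265,265:370],None,fx=5,fy=5,interpolation=cv2.INTER_CUBIC))
c=read_camera("scene"); im=cv2.cvtColor(c["color"],cv2.COLOR_RGB2BGR)
np.save("scene.npy",c,allow_pickle=True)
cv2.imwrite("pics/scenecrop.png",cv2.resize(im[165:255,260:380],None,fx=6,fy=6,interpolation=cv2.INTER_CUBIC))
for n in("top","scene"):
    c=np.load(n+".npy",allow_pickle=True).item(); hsv=cv2.cvtColor(c["color"],cv2.COLOR_RGB2HSV)
    m=((hsv[...,0]<6)|(hsv[...,0]>174))&(hsv[...,1]>200)&(hsv[...,2]>120)
    nn,l,st,ce=cv2.connectedComponentsWithStats(m.astype(np.uint8))
    for i in range(1,nn):
        if st[i,4]>25: print(n,st[i],ce[i],onz(c,*ce[i],0.03))
E
```

```text
[[ 0.225 -0.     0.974]
 [-0.974  0.002  0.225]
 [-0.002 -1.     0.   ]]
scene [411 199   9   8  59] [415.28813559 202.40677966] [0.42980226 0.33566864 0.03      ]
```

View pics/topcrop.png

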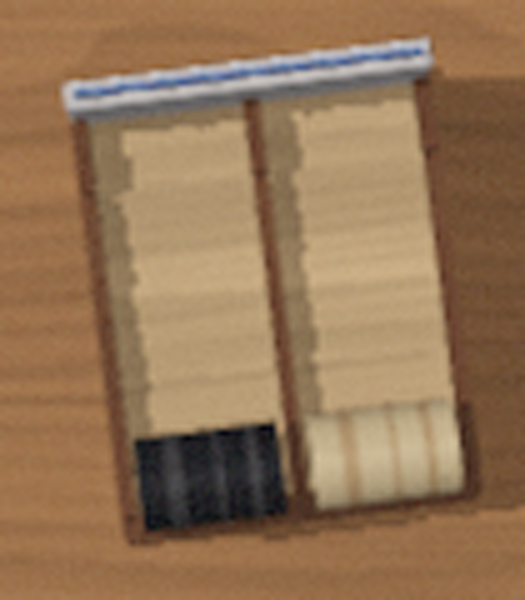

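View pics/scenecrop.png

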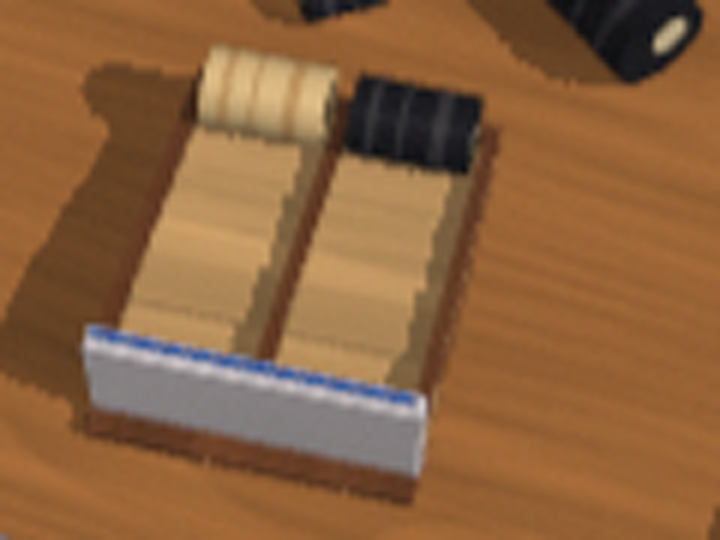

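Run:
```python
from h import *
T=np.load("top.npy",allow_pickle=True).item();S=np.load("scene.npy",allow_pickle=True).item()
res={}
for n,c in(("top",T),("scene",S)):
    hsv=cv2.cvtColor(c["color"],cv2.COLOR_RGB2HSV)
    m=((hsv[...,0]<8)|(hsv[...,0]>172))&(hsv[...,1]>180)&(hsv[...,2]>80)
    nn,l,st,ce=cv2.connectedComponentsWithStats(m.astype(np.uint8))
    for i in range(1,nn):
        if st[i,4]>25: print(n,st[i],ce[i],onz(c,*ce[i],0.03)); res[n]=ce[i]
if len(res)==2:
    o1,d1=ray(T,*res["top"]);o2,d2=ray(S,*res["scene"])
    a=np.linalg.lstsq(np.c_[d1,-d2],o2-o1,rcond=None)[0]
    print(o1+a[0]*d1,o2+a[1]*d2)
```

```text
top [184 258  13  13  98] [189.84693878 263.63265306] [0.42058569 0.33297058 0.03      ]
scene [411 198  10  10  72] [415.18055556 202.36111111] [0.42974824 0.33529338 0.03      ]
[0.42027984 0.33675631 0.01722257] [0.42043937 0.3362558  0.01707046]
```

Run:
```python
from h import *
T=np.load("top.npy",allow_pickle=True).item();S=np.load("scene.npy",allow_pickle=True).item()
P=lambda a,b:(265-.4+a/5,145-.4+b/5)
pts={"stopTL":(65,83,.074),"stopTR":(430,40,.074),"stopBL":(70,113,.074),"stopBR":(430,65,.074),"baseL":(128,543,.027),"baseR":(475,495,.027),"dark":(211,478,.06),"pale":(386,455,.06)}
for k,(a,b,z) in pts.items(): print(k,onz(T,*P(a,b),z).round(4))
```

```text
stopTL [0.6652 0.1146 0.074 ]
stopTR [ 0.6852 -0.0634  0.074 ]
stopBL [0.6504 0.1121 0.074 ]
stopBR [ 0.6727 -0.0631  0.074 ]
baseL [0.4432 0.0871 0.027 ]
baseR [ 0.465  -0.0854  0.027 ]
dark [0.4739 0.0453 0.06  ]
pale [ 0.484  -0.0391  0.06  ]
```

Request:
arm_command --pt "-0.022 0 0.03 0" --pt "-0.022 0 0.03 0" --pt "-0.022 0 0.03 0" --pt "-0.022 0 0.03 0" --pt "-0.022 0 0.03 0" --pt "-0.022 0 0.03 0" --pt "-0.022 0 0.03 0" --pt "-0.022 0 0.03 0" --pt "-0.022 0 0.03 0" --pt "-0.022 0 0.03 0" --pt "-0.022 0 0.03 0" --fingers 0.024

```text
time: 1.62
tool_pos: [0.4196, -0.3467, 0.2313]
tcp_rot: [-1.308, 1.04, -1.041]
wrist_force: [0.4, 0.1, 0.0]
width: 0.282
```

Request:
arm_command --pt "-0.029 0.003 0.013 0" --pt "-0.029 0.003 0.013 0" --pt "-0.029 0.003 0.013 0" --pt "-0.029 0.003 0.013 0" --pt "-0.029 0.003 0.013 0" --pt "-0.029 0.003 0.013 0" --pt "-0.029 0.003 0.013 0" --pt "-0.029 0.003 0.013 0" --pt "-0.029 0.003 0.013 0" --pt "-0.029 0.003 0.013 0" --pt "-0.029 0.003 0.013 0" --pt "-0.029 0.003 0.013 0" --pt "0 0 0 0.1" --pt "0 0 0 0"

```text
time: 3.38
tool_pos: [0.4926, 0.0269, 0.1952]
tcp_rot: [-1.268, 1.114, -1.114]
wrist_force: [-0.5, -0.1, -1.1]
width: 0.284
```

Run:
```python
from h import *
s=sensors.read_state(); print(s["time"],s["tool_pos"],s["q"],s["width"],s["wrist_force"],s["joint_vel"]); print(Rot.from_rotvec(s["tcp_rot"]).as_matrix().round(3))
c=read_camera("wrist"); c["pos"]=s["tool_pos"];c["rot"]=s["tcp_rot"]
np.save("w1.npy",c,allow_pickle=True)
cv2.imwrite("pics/w1.png",cv2.cvtColor(c["color"],cv2.COLOR_RGB2BGR))
```

```text
3.375 [0.49255655 0.02686805 0.19519284] [ 4.05686466e-03 -5.65803999e-02  2.02413434e+00 -9.48040893e-05
  1.17421326e+00  1.44609908e+00] 0.28397344436409677 [-0.49491772 -0.13344691 -1.06148051] [-1.39967612e-02 -2.21526814e-03  1.49274391e-04  2.43322140e-04
 -8.34997324e-05 -3.57288616e-02]
[[ 0.128 -0.     0.992]
 [-0.992 -0.     0.128]
 [ 0.    -1.    -0.   ]]
```

View pics/w1.png

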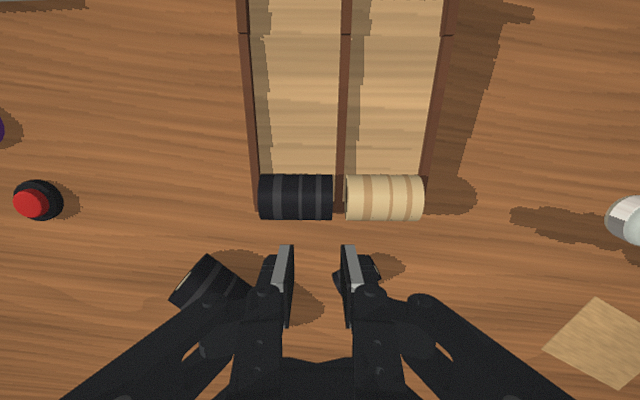

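The wrist view shows the dark core at u 259–333, v 175–220, square to the image. The button's red top is at about (30,203). Next I'll turn these into positions.

```bash
cat >> h.py <<'E'
def wcam(c):
    # world pose for wrist image
    Rt=Rot.from_rotvec(c["rot"]).as_matrix(); M=np.array(c["T_tool_cam"])
    Rwc=Rt@M[:3,:3]; twc=Rt@M[:3,3]+c["pos"]
    c=dict(c); c["R"]=Rwc.T; c["t"]=-Rwc.T@twc; return c
E
python3 - <<'E'
from h import *
c=wcam(np.load("w1.npy",allow_pickle=True).item()); img=c["color"]
hsv=cv2.cvtColor(img,cv2.COLOR_RGB2HSV)
sub=(hsv[160:236,252:338,2]<75).astype(np.uint8)
m=np.zeros(img.shape[:2],np.uint8); m[160:236,252:338]=sub
nn,l,st,ce=cv2.connectedComponentsWithStats(m); i=1+np.argmax(st[1:,4]); print("dark",st[i],ce[i])
m=(l==i)
R=Rot.from_rotvec(c["rot"]).as_matrix()
tx,tz=R[:,0],R[:,2]
def circ(c,u,v0,v1,zc=.045,r=.023):
    # tangents in plane spanned by tz & up
    out=[]
    for v in(v0,v1):
        o,d=ray(c,u,v); a=np.array([d@tz,d[2]]);a/=np.linalg.norm(a); b=np.array([o@tz,o[2]]); out.append((a,b))
    # center line = bisector
    b=out[0][1]; a=out[0][0]+out[1][0]; a/=np.linalg.norm(a); s=(zc-b[1])/a[1]
    ang=np.arccos(out[0][0]@out[1][0])/2
    return b[0]+s*a[0], "dist-by-size",r/np.sin(ang),"actual",s
for u in (268,296,324):
    vs=np.where(m[:,u])[0]; print(u,vs.min(),vs.max()+1,circ(c,u-.0,vs.min()-.5,vs.max()+.5))
us=np.where(m[197])[0]; print(us.min(),us.max())
for z in(.05,.068):
    print(z,[ (onz(c,u,185,z)@tx).round(4) for u in (us.min()-.5,us.max()+.5)])
print("tool",c["pos"]@tx,c["pos"]@tz)
# rails inner faces top at row ~100, find transitions
for r in (60,100,150): print(r,[(i,tuple(img[r,i])) for i in list(range(240,262,2))+list(range(338,356,2))][:0])
red=((hsv[...,0]<8)|(hsv[...,0]>172))&(hsv[...,1]>200)&(hsv[...,2]>170); red[:,100:]=0
nn,l,st,ce=cv2.connectedComponentsWithStats(red.astype(np.uint8)); i=1+np.argmax(st[1:,4]); print("red",st[i],ce[i])
T=np.load("top.npy",allow_pickle=True).item();S=np.load("scene.npy",allow_pickle=True).item()
rays=[ray(c,*ce[i]),ray(T,189.85,263.63),ray(S,415.18,202.36)]
A=0;b=0
for o,d in rays:
    d=d/np.linalg.norm(d);P=np.eye(3)-np.outer(d,d);A=A+P;b=b+P@o
X=np.linalg.solve(A,b);print("button",X)
for z in(.02,.025,.03,.035):print(z,onz(c,*ce[i],z))
cv2.imwrite("pics/w1crop.png",cv2.resize(cv2.cvtColor(img[150:250,0:110],cv2.COLOR_RGB2BGR),None,fx=5,fy=5))
E
```

```text
dark [ 257  160   81   60 3429] [295.18168562 196.62467192]
268 174 220 (np.float64(0.47645376790370647), 'dist-by-size', np.float64(0.3094566049228275), 'actual', np.float64(0.3086103053455119))
296 175 220 (np.float64(0.4759383953421464), 'dist-by-size', np.float64(0.31629338005717), 'actual', np.float64(0.30877334410700424))
324 175 220 (np.float64(0.47594713592720056), 'dist-by-size', np.float64(0.31629446765447106), 'actual', np.float64(0.30877057255871704))
258 332
0.05 [np.float64(-0.0211), np.float64(0.0517)]
0.068 [np.float64(-0.0175), np.float64(0.0507)]
tool 0.036628673872144156 0.4918920260543604
60 []
100 []
150 []
red [ 20 195   1   1   1] [ 20. 195.]
button [0.42551009 0.33679753 0.02346273]
0.02 [0.42926119 0.34316046 0.02      ]
0.025 [0.43153567 0.33835268 0.025     ]
0.03 [0.43381015 0.3335449  0.03      ]
0.035 [0.43608462 0.32873712 0.035     ]
```

View pics/w1crop.png

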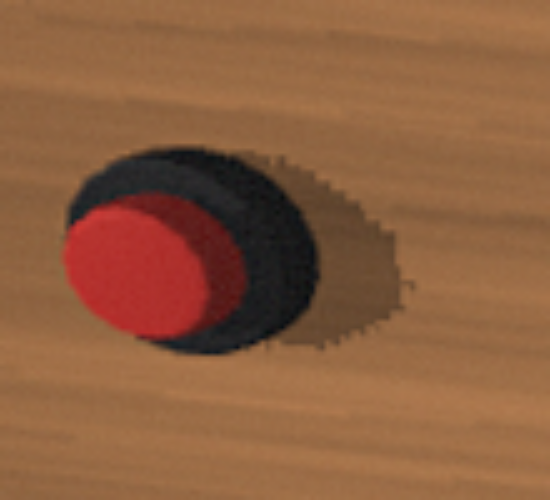

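Run:
```python
from h import *
T=np.load("top.npy",allow_pickle=True).item(); w=np.load("w1.npy",allow_pickle=True).item()
Rm=Rot.from_rotvec(w["rot"]).as_matrix(); tx,tz=Rm[:,0],Rm[:,2]
g=cv2.cvtColor(T["color"],cv2.COLOR_RGB2HSV)[...,2]
m=(g<60).astype(np.uint8); m=cv2.morphologyEx(m,cv2.MORPH_CLOSE,np.ones((5,5)))
n,l,st,ce=cv2.connectedComponentsWithStats(m)
for i in range(1,n):
    if st[i,4]>100 and 240<ce[i][0]<370 and ce[i][1]<340:
        cn=cv2.findContours((l==i).astype(np.uint8),0,2)[0][0]; b=cv2.boxPoints(cv2.minAreaRect(cn))
        for z in((.0,.06) if st[i,4]>600 else(.0,.03,.06)):
            q=np.array([onz(T,*p,z) for p in b]); print(st[i],z,"tx,tz:",[(round(p@tx,3),round(p@tz,3)) for p in q])
```

```text
[292 230  31  21 508] 0.0 tx,tz: [(np.float64(-0.021), np.float64(0.501)), (np.float64(0.053), np.float64(0.5)), (np.float64(0.052), np.float64(0.454)), (np.float64(-0.021), np.float64(0.455))]
[292 230  31  21 508] 0.03 tx,tz: [(np.float64(-0.019), np.float64(0.499)), (np.float64(0.052), np.float64(0.498)), (np.float64(0.051), np.float64(0.454)), (np.float64(-0.02), np.float64(0.455))]
[292 230  31  21 508] 0.06 tx,tz: [(np.float64(-0.018), np.float64(0.498)), (np.float64(0.051), np.float64(0.497)), (np.float64(0.05), np.float64(0.454)), (np.float64(-0.018), np.float64(0.455))]
[330 270  22  21 231] 0.0 tx,tz: [(np.float64(0.056), np.float64(0.367)), (np.float64(0.097), np.float64(0.392)), (np.float64(0.113), np.float64(0.366)), (np.float64(0.072), np.float64(0.341))]
[330 270  22  21 231] 0.03 tx,tz: [(np.float64(0.055), np.float64(0.369)), (np.float64(0.095), np.float64(0.394)), (np.float64(0.111), np.float64(0.368)), (np.float64(0.071), np.float64(0.344))]
[330 270  22  21 231] 0.06 tx,tz: [(np.float64(0.054), np.float64(0.371)), (np.float64(0.093), np.float64(0.395)), (np.float64(0.108), np.float64(0.37)), (np.float64(0.07), np.float64(0.347))]
[ 254  278   47   44 1051] 0.0 tx,tz: [(np.float64(-0.138), np.float64(0.353)), (np.float64(-0.094), np.float64(0.4)), (np.float64(-0.02), np.float64(0.331)), (np.float64(-0.064), np.float64(0.285))]
[ 254  278   47   44 1051] 0.06 tx,tz: [(np.float64(-0.129), np.float64(0.358)), (np.float64(-0.087), np.float64(0.402)), (np.float64(-0.017), np.float64(0.338)), (np.float64(-0.059), np.float64(0.294))]
```

Request:
arm_command --pt "-0.003 0 -0.01 0.002" --pt "-0.003 0 -0.01 0.002" --pt "-0.003 0 -0.01 0.002" --pt "-0.003 0 -0.01 0" --pt "-0.003 0 -0.01 0" --pt "-0.003 0 -0.01 0" --pt "-0.002 0.01 -0.007 0" --pt "0 0.02 0 0" --pt "0 0.02 0 0" --pt "0 0.02 0 0" --pt "0 0.02 0 0" --pt "0 0.01 0 0" --pt "0 0 0 0"

```text
time: 5.05
tool_pos: [0.4228, 0.0381, 0.0943]
tcp_rot: [-1.265, 1.121, -1.119]
wrist_force: [0.1, -0.1, 0.3]
width: 0.281
```

```bash
cat > look.py <<'E'
from h import *
import sys
n=sys.argv[1]
s=sensors.read_state(); R=Rot.from_rotvec(s["tcp_rot"]).as_matrix()
c=read_camera("wrist"); c["pos"]=s["tool_pos"];c["rot"]=s["tcp_rot"]
np.save(n+".npy",c,allow_pickle=True)
w=np.load("w1.npy",allow_pickle=True).item();R0=Rot.from_rotvec(w["rot"]).as_matrix()
print("t",s["time"],"pos",s["tool_pos"].round(4),"tx,tz",(s["tool_pos"]@R0[:,0]).round(4),(s["tool_pos"]@R0[:,2]).round(4),"yaw",np.arctan2(R[1,2],R[0,2]).round(4),"w",round(s["width"],3),"F",s["wrist_force"].round(2))
cv2.imwrite(f"pics/{n}.png",cv2.cvtColor(c["color"],cv2.COLOR_RGB2BGR))
E
python3 look.py w2
```

```text
t 5.05 pos [0.4228 0.0381 0.0943] tx,tz 0.0165 0.4242 yaw 0.1208 w 0.281 F [ 0.12 -0.07  0.25]
```

View pics/w2.png

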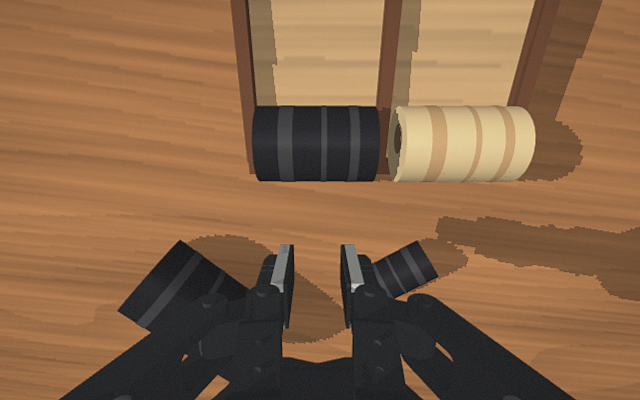

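The core is at u 252–380, centred on the fingers at about 317, and the space behind it is clear. Now I'll descend.

Request:
arm_command --pt "0 0.015 0 0" --pt "0 0.015 0 0" --pt "0 0.015 0 0" --pt "0 0.01 0 0" --pt "0 0.005 0 0" --pt "0 0 0 0" --pt "0 0 0 0"

```text
time: 5.98
tool_pos: [0.4242, 0.0381, 0.0357]
tcp_rot: [-1.263, 1.119, -1.12]
wrist_force: [-0.4, 0.6, 0.9]
width: 0.28
```

```bash
python3 look.py w3
```

```text
t 5.975 pos [0.4242 0.0381 0.0357] tx,tz 0.0167 0.4256 yaw 0.1208 w 0.28 F [-0.45  0.57  0.93]
```

View pics/w3.png

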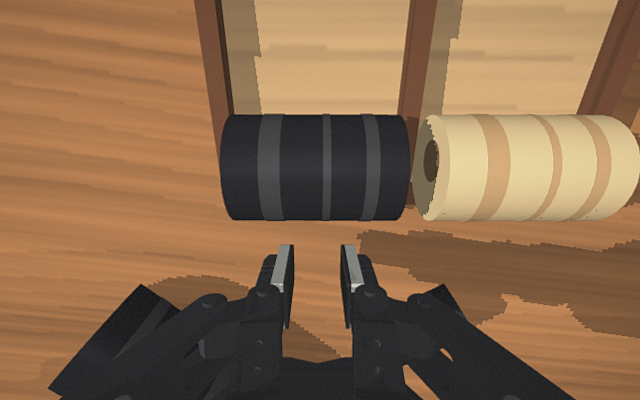

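Request:
arm_command --pt "0 0.001 0.003 0" --pt "0 0.001 0.003 0" --pt "0 0.001 0.003 0" --pt "0 0 0.002 0" --pt "0 0 0.002 0" --pt "0 0 0.002 0" --pt "0 0 0.002 0" --pt "0 0 0.002 0" --pt "0 0 0.002 0" --pt "0 0 0.002 0"

```text
time: 7.28
tool_pos: [0.4426, 0.0405, 0.0314]
tcp_rot: [-1.27, 1.126, -1.116]
wrist_force: [-12.4, -2.6, 10.7]
width: 0.287
```

```bash
python3 look.py w4
```

```text
t 7.275 pos [0.4426 0.0405 0.0314] tx,tz 0.0167 0.4442 yaw 0.121 w 0.287 F [-12.4   -2.6   10.75]
```

View pics/w4.png

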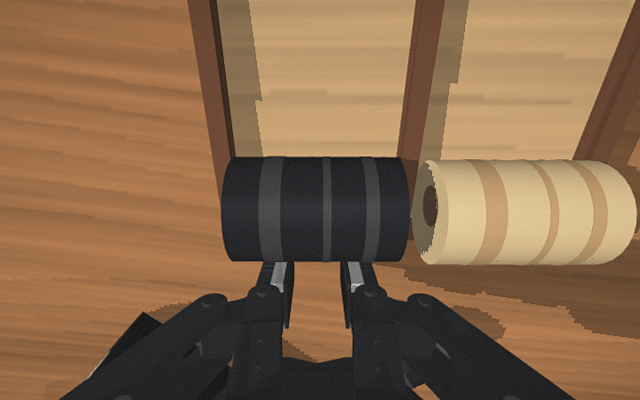

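The wrist force is already -12 N in x and +11 N in z: the rear surface of the rolling core drags on the finger. The core has moved about 1–2 mm. I'll push a little further and see how the force changes.

Request:
arm_command --pt "0 -0.001 0.002 0" --pt "0 -0.001 0.002 0"

```text
time: 7.58
tool_pos: [0.4469, 0.0411, 0.0334]
tcp_rot: [-1.27, 1.125, -1.116]
wrist_force: [-9.3, -0.6, 6.9]
width: 0.28
```

Request:
arm_command --pt "0 -0.0005 0.002 0" --pt "0 -0.0005 0.002 0"

```text
time: 7.82
tool_pos: [0.4511, 0.0416, 0.0345]
tcp_rot: [-1.269, 1.125, -1.116]
wrist_force: [-9.0, -0.6, 7.4]
width: 0.279
```

```bash
python3 look.py w5
```

```text
t 7.825 pos [0.4511 0.0416 0.0345] tx,tz 0.0166 0.4527 yaw 0.1209 w 0.279 F [-8.98 -0.56  7.41]
```

View pics/w5.png

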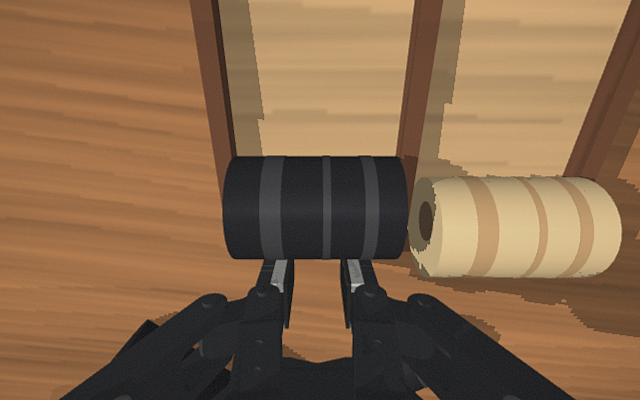

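The core is moving steadily with the fingers at about 9 N and stays square, with its front edge level at v 156. I'll continue up the slope.

Request:
arm_command --pt "0 -0.0004 0.003 0" --pt "0 -0.0004 0.003 0" --pt "0 -0.0004 0.003 0" --pt "0 -0.0004 0.003 0" --pt "0 -0.0004 0.003 0" --pt "0 -0.0004 0.003 0" --pt "0 -0.0004 0.003 0" --pt "0 -0.0004 0.003 0" --pt "0 -0.0004 0.003 0" --pt "0 -0.0004 0.003 0"

```text
time: 9.12
tool_pos: [0.4806, 0.0452, 0.0385]
tcp_rot: [-1.27, 1.125, -1.116]
wrist_force: [-8.7, -1.1, 8.2]
width: 0.282
```

```bash
python3 look.py w6
```

```text
t 9.125 pos [0.4806 0.0452 0.0385] tx,tz 0.0169 0.4824 yaw 0.121 w 0.282 F [-8.68 -1.06  8.21]
```

View pics/w6.png

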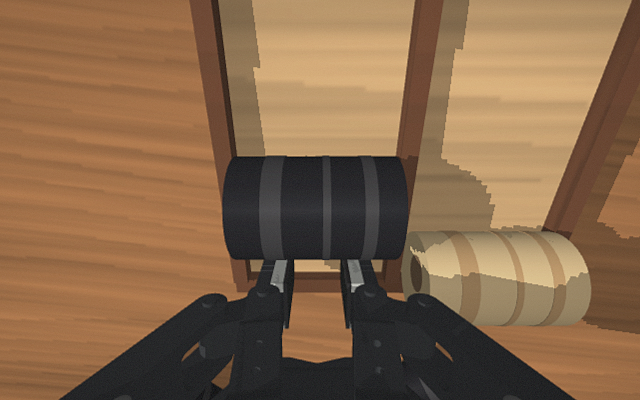

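Request:
arm_command --pt "0 -0.0004 0.003 0" --pt "0 -0.0004 0.003 0" --pt "0 -0.0004 0.003 0" --pt "0 -0.0004 0.003 0" --pt "0 -0.0004 0.003 0" --pt "0 -0.0004 0.003 0" --pt "0 -0.0004 0.003 0" --pt "0 -0.0004 0.003 0" --pt "0 -0.0004 0.003 0" --pt "0 -0.0004 0.003 0" --pt "0 -0.0004 0.003 0" --pt "0 -0.0004 0.003 0" --pt "0 -0.0004 0.003 0" --pt "0 -0.0004 0.003 0" --pt "0 -0.0004 0.003 0" --pt "0 -0.0004 0.003 0" --pt "0 -0.0004 0.003 0" --pt "0 -0.0004 0.003 0" --pt "0 -0.0004 0.003 0" --pt "0 -0.0004 0.003 0"

```text
time: 11.68
tool_pos: [0.5399, 0.0524, 0.0467]
tcp_rot: [-1.27, 1.126, -1.116]
wrist_force: [-11.5, -1.1, 9.8]
width: 0.281
```

```bash
python3 look.py w7
```

```text
t 11.675 pos [0.5399 0.0524 0.0467] tx,tz 0.0174 0.5421 yaw 0.121 w 0.281 F [-11.54  -1.14   9.83]
```

View pics/w7.png

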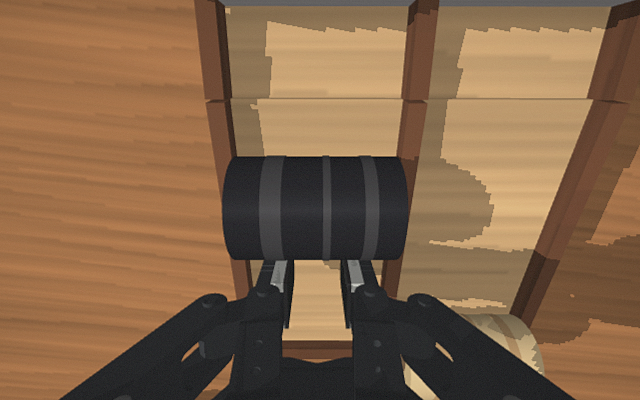

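The core is square in its lane, and the crest line is ahead at v≈98. I'll continue, and slow down near the crest.

Request:
arm_command --pt "0 -0.0004 0.003 0" --pt "0 -0.0004 0.003 0" --pt "0 -0.0004 0.003 0" --pt "0 -0.0004 0.003 0" --pt "0 -0.0004 0.003 0" --pt "0 -0.0004 0.003 0" --pt "0 -0.0004 0.003 0" --pt "0 -0.0004 0.003 0" --pt "0 -0.0004 0.003 0" --pt "0 -0.0004 0.003 0" --pt "0 -0.0003 0.002 0" --pt "0 -0.0003 0.002 0" --pt "0 -0.0003 0.002 0" --pt "0 -0.0003 0.002 0"

```text
time: 13.48
tool_pos: [0.5781, 0.057, 0.052]
tcp_rot: [-1.27, 1.125, -1.116]
wrist_force: [-9.1, -1.0, 9.6]
width: 0.281
```

```bash
python3 look.py w8
```

```text
t 13.475 pos [0.5781 0.057  0.052 ] tx,tz 0.0177 0.5806 yaw 0.121 w 0.281 F [-9.13 -1.02  9.65]
```

View pics/w8.png

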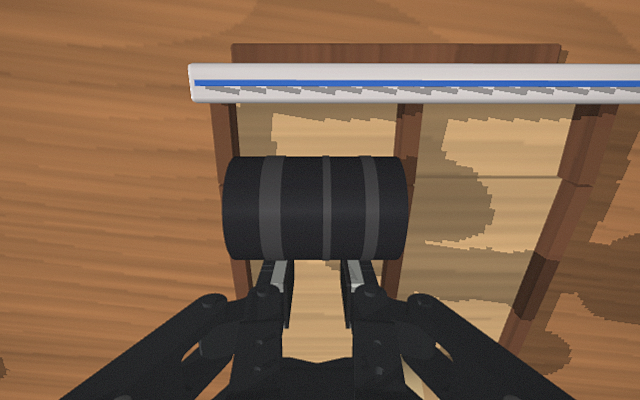

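The core is 5–7 mm short of the crest. I'll push on slowly.

Request:
arm_command --pt "0 -0.0003 0.002 0" --pt "0 -0.0003 0.002 0" --pt "0 -0.0003 0.002 0" --pt "0 -0.0002 0.002 0"

```text
time: 14.02
tool_pos: [0.5901, 0.0583, 0.0536]
tcp_rot: [-1.263, 1.119, -1.12]
wrist_force: [0.2, -0.4, -0.4]
width: 0.282
```

Request:
arm_command --pt "0 0 0.002 0" --pt "0 0 0.002 0"

```text
time: 14.28
tool_pos: [0.5939, 0.0588, 0.0536]
tcp_rot: [-1.264, 1.119, -1.12]
wrist_force: [0.4, 0.7, 0.6]
width: 0.282
```

```bash
python3 look.py w9
```

```text
t 14.275 pos [0.5939 0.0588 0.0536] tx,tz 0.018 0.5965 yaw 0.1208 w 0.282 F [0.43 0.7  0.58]
```

View pics/w9.png

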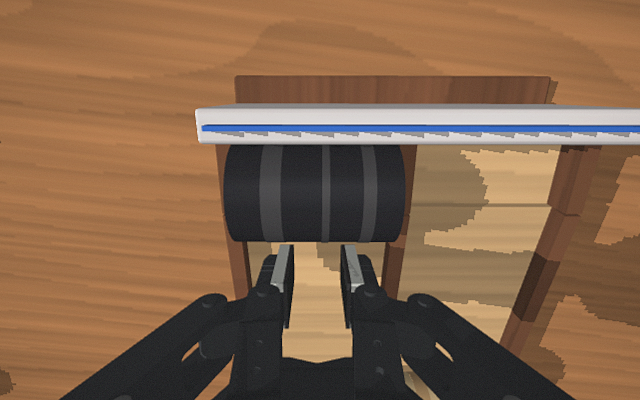

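The core has dropped into the seat: it lies against the stop at v 144–242 and is square, with about zero force on the fingers. I'll back off, rise, and then check it.

Request:
arm_command --pt "0 0 -0.006 0" --pt "0 0 -0.01 0" --pt "0 -0.01 -0.004 0" --pt "0 -0.03 0 0" --pt "0 -0.03 0 0" --pt "0 -0.03 0 0" --pt "0 -0.02 0 0" --pt "0 0 0 0" --fingers 0.024

```text
time: 15.32
tool_pos: [0.575, 0.0564, 0.176]
tcp_rot: [-1.261, 1.116, -1.122]
wrist_force: [-0.3, 0.8, -0.9]
width: 0.278
```

```bash
python3 look.py w10
```

```text
t 15.325 pos [0.575  0.0564 0.176 ] tx,tz 0.018 0.5775 yaw 0.1208 w 0.278 F [-0.31  0.79 -0.92]
```

View pics/w10.png

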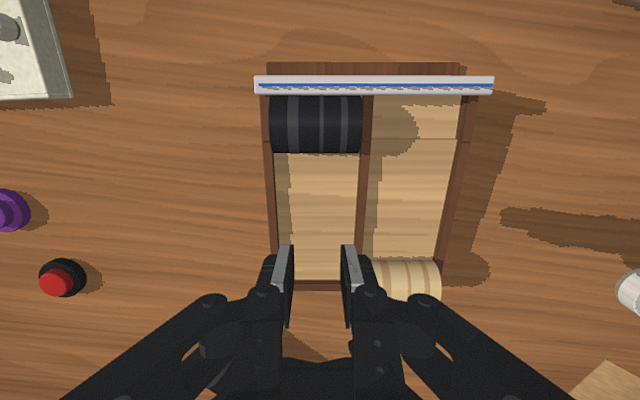

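Request:
arm_command --pt "-0.024 0 -0.012 0" --pt "-0.024 0 -0.012 0" --pt "-0.024 0 -0.012 0" --pt "-0.024 0 -0.012 0" --pt "-0.024 0 -0.012 0" --pt "-0.024 0 -0.012 0" --pt "-0.024 0 -0.012 0" --pt "-0.024 0 -0.012 0" --pt "-0.024 0 -0.012 0" --pt "-0.024 0 -0.012 0" --pt "-0.024 0 -0.012 0" --pt "-0.015 0 -0.012 0" --pt "0 0 0 0" --fingers 0.0

```text
time: 17.0
tool_pos: [0.3956, 0.316, 0.1724]
tcp_rot: [-1.267, 1.119, -1.118]
wrist_force: [-0.1, -0.4, -0.4]
width: 0.003
```

```bash
python3 look.py w11
python3 - <<'E'
from h import *
c=read_camera("top"); im=cv2.cvtColor(c["color"],cv2.COLOR_RGB2BGR)
np.save("top2.npy",c,allow_pickle=True)
cv2.imwrite("pics/topcrop2.png",cv2.resize(im[145:265,265:370],None,fx=5,fy=5,interpolation=cv2.INTER_CUBIC))
E
```

```text
t 17.0 pos [0.3956 0.316  0.1724] tx,tz -0.2626 0.4329 yaw 0.1229 w 0.003 F [-0.14 -0.43 -0.38]
```

View pics/w11.png

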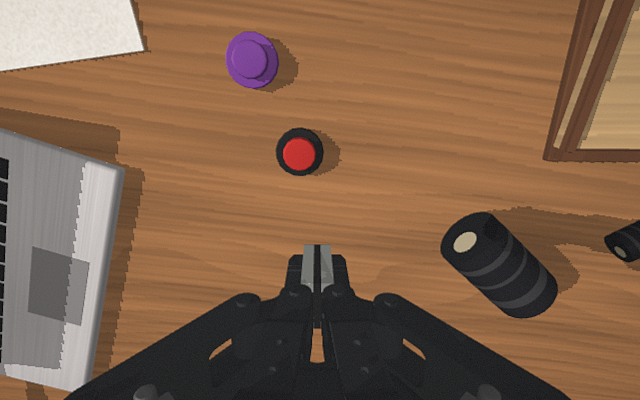

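View pics/topcrop2.png

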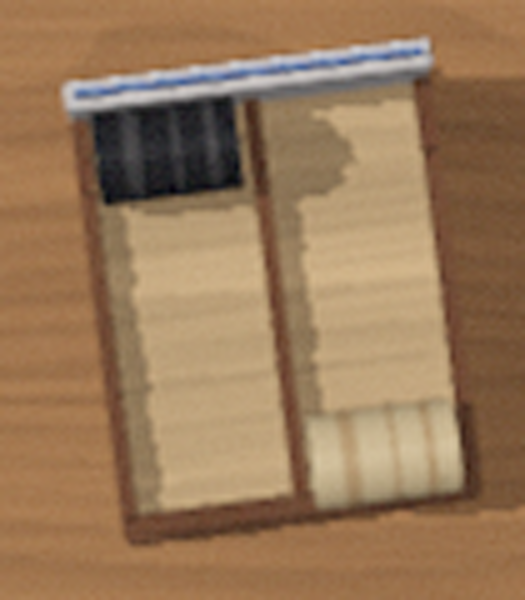

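The core is seated at the stop and the pale core has not moved. The red button is at about (299,154) in the wrist view. Now I'll triangulate it.

Run:
```python
from h import *
rays=[]
for n,(x0,x1,y0,y1) in {"w1":(0,80,170,230),"w10":(30,100,250,310),"w11":(265,335,120,185)}.items():
    c=wcam(np.load(n+".npy",allow_pickle=True).item())
    im=c["color"].astype(int)
    m=np.zeros(im.shape[:2],np.uint8); m[y0:y1,x0:x1]=((im[...,0]>150)&(im[...,1]<75))[y0:y1,x0:x1]
    n_,l,st,ce=cv2.connectedComponentsWithStats(m); i=1+np.argmax(st[1:,4]); print(n,st[i],ce[i])
    o,d=ray(c,*ce[i]); d/=np.linalg.norm(d); rays.append((o,d))
    for z in(.025,.03): print(z,onz(c,*ce[i],z).round(4))
A=0;b=0
for o,d in rays:
    P=np.eye(3)-np.outer(d,d);A=A+P;b=b+P@o
X=np.linalg.solve(A,b);print("button",X)
s=sensors.read_state();R=Rot.from_rotvec(s["tcp_rot"]).as_matrix(); print("tool delta",R.T@(X-s["tool_pos"]))
```

```text
w1 [ 13 191  28  26 542] [ 26.2896679  203.99630996]
0.025 [0.4219 0.3334 0.025 ]
0.03 [0.4243 0.3287 0.03  ]
w10 [ 39 273  27  24 469] [ 51.74413646 284.47974414]
0.025 [0.423  0.3336 0.025 ]
0.03 [0.4269 0.3291 0.03  ]
w11 [283 139  32  31 777] [298.18661519 153.92149292]
0.025 [0.4209 0.3369 0.025 ]
0.03 [0.4219 0.3367 0.03  ]
button [0.42013437 0.33695521 0.0213221 ]
tool delta [-0.01868722  0.15161843  0.02580544]
```

Request:
arm_command --pt "-0.01 0.01 0.013 0" --pt "-0.009 0.02 0.0125 0" --pt "0 0.03 0 0" --pt "0 0.03 0 0" --pt "0 0.03 0 0" --pt "0 0.01 0 0" --pt "0 0 0 0" --pt "0 0 0 0"

```text
time: 18.1
tool_pos: [0.4212, 0.3384, 0.0449]
tcp_rot: [-1.261, 1.119, -1.12]
wrist_force: [-0.3, -0.3, -0.8]
width: -0.002
```

```bash
python3 look.py w12
```

```text
t 18.1 pos [0.4212 0.3384 0.0449] tx,tz -0.2815 0.4612 yaw 0.1205 w -0.002 F [-0.27 -0.32 -0.85]
```

View pics/w12.png

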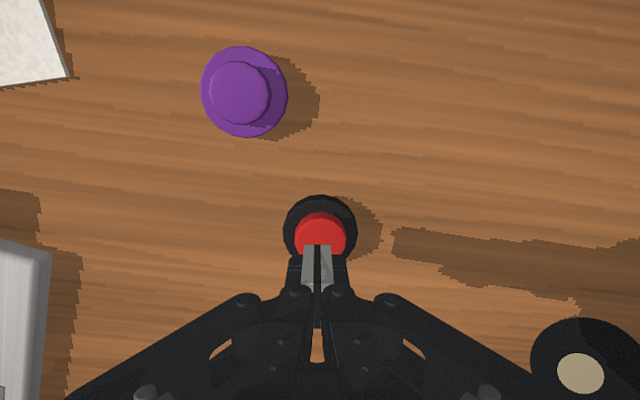

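The fingers are centred over the button (u≈320). I'll lower slowly until they touch.

Request:
arm_command --pt "0 0.008 0 0" --pt "0 0.008 0 0" --pt "0 0.002 0 0" --pt "0 0.002 0 0"

```text
time: 18.65
tool_pos: [0.4199, 0.3378, 0.0232]
tcp_rot: [-1.265, 1.12, -1.12]
wrist_force: [0.0, 0.3, 0.5]
width: -0.001
```

Request:
arm_command --pt "0 0.002 0 0" --pt "0 0.001 0 0" --pt "0 0 0 0"

```text
time: 19.02
tool_pos: [0.4201, 0.3379, 0.0208]
tcp_rot: [-1.264, 1.12, -1.12]
wrist_force: [-0.5, -0.7, 1.8]
width: -0.001
```

Request:
arm_command --pt "0 0.001 0 0" --pt "0 0.001 0 0" --pt "0 0.001 0 0" --pt "0 0 0 0"

```text
time: 19.52
tool_pos: [0.4201, 0.3379, 0.0177]
tcp_rot: [-1.264, 1.12, -1.12]
wrist_force: [-0.7, -0.9, 3.8]
width: -0.001
```

Request:
arm_command --pt "0 0.001 0 0" --pt "0 0.001 0 0" --pt "0 0 0 0"

```text
time: 19.9
tool_pos: [0.4201, 0.338, 0.016]
tcp_rot: [-1.264, 1.12, -1.12]
wrist_force: [-3.1, -1.8, 7.1]
width: -0.002
```

Request:
arm_command --pt "0 0.001 0 0" --pt "0 0 0 0" --pt "0 0 0 0"

```text
time: 20.27
tool_pos: [0.4202, 0.338, 0.0159]
tcp_rot: [-1.264, 1.12, -1.12]
wrist_force: [-4.4, -2.9, 12.5]
width: 0.001
```

```bash
python3 look.py w13
```

```text
t 20.275 pos [0.4202 0.338  0.0159] tx,tz -0.2812 0.4601 yaw 0.1209 w 0.001 F [-4.45 -2.87 12.54]
```

View pics/w13.png

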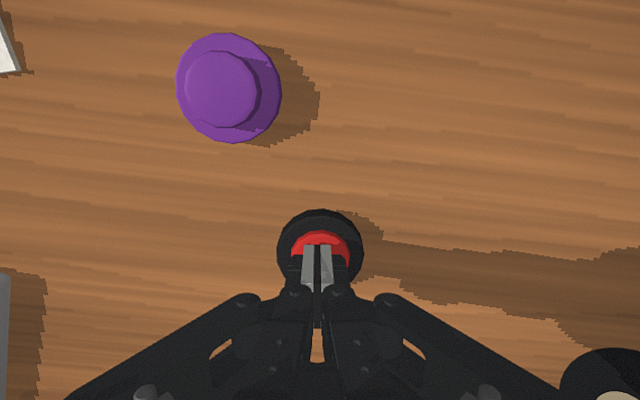

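The force rose to 12.5 N with no further travel, so the button is bottomed out. Now I'll release it and move clear.

Request:
arm_command --pt "0 -0.004 0 0" --pt "0 -0.01 0 0" --pt "0 -0.03 0 0" --pt "0 -0.04 0 0" --pt "0 -0.04 0 0" --pt "0 -0.03 0 0" --pt "0 0 -0.02 0" --pt "0 0 -0.01 0" --pt "0 0 0 0" --pt "0 0 0 0"

```text
time: 21.58
tool_pos: [0.3897, 0.3339, 0.1674]
tcp_rot: [-1.266, 1.12, -1.12]
wrist_force: [0.3, -0.1, -0.2]
width: -0.001
```

```bash
python3 look.py w14
python3 - <<'E'
from h import *
T=np.load("top.npy",allow_pickle=True).item()
c=read_camera("top"); cv2.imwrite("pics/top3.png",cv2.cvtColor(c["color"],cv2.COLOR_RGB2BGR))
c2=read_camera("scene"); cv2.imwrite("pics/scene3.png",cv2.resize(cv2.cvtColor(c2["color"],cv2.COLOR_RGB2BGR)[165:255,260:380],None,fx=6,fy=6))
d=cv2.absdiff(c["color"],T["color"]).max(2)>60
n,l,st,ce=cv2.connectedComponentsWithStats(d.astype(np.uint8))
for i in range(1,n):
    if st[i,4]>15: print(st[i])
c=wcam(np.load("w14.npy",allow_pickle=True).item()); im=c["color"].astype(int)
m=((im[...,0]>150)&(im[...,1]<75)).astype(np.uint8)
n_,l,st,ce=cv2.connectedComponentsWithStats(m); i=1+np.argmax(st[1:,4]); print("red",st[i],ce[i],[onz(c,*ce[i],z).round(4) for z in(.016,.022)])
E
```

```text
t 21.575 pos [0.3897 0.3339 0.1674] tx,tz -0.2811 0.4293 yaw 0.1212 w -0.001 F [ 0.25 -0.05 -0.16]
[284 165  30  21 518]
[292 229  31  22 536]
[  25  245  157  155 8176]
[137 264  49  44 766]
[ 45 277   6   9  40]
[ 52 278   7   9  40]
[ 60 280   7   8  41]
[ 67 282   7   8  40]
[ 34 285   7   9  40]
[ 42 287   7   8  40]
[ 49 286   7  11  43]
[ 11 288  27  52 531]
[ 57 290   7   8  40]
[ 62 292   9   9  44]
[ 38 297   8   9  43]
[  5 298  10  26 109]
[ 46 298   7   9  42]
[ 54 300  14  12  87]
[ 28 306   7   8  43]
[ 36 307   7   9  41]
[ 38 309  12  20  88]
[ 33 318   6   8  40]
[ 48 321   6   8  27]
[ 20 337   6   8  35]
[ 44 364   6   9  43]
[285 380  63  20 760]
[315 394  13   6  33]
red [302 136  32  32 809] [317.38071693 151.05438813] [array([0.4193, 0.337 , 0.016 ]), array([0.4204, 0.3371, 0.022 ])]
```

View pics/top3.png

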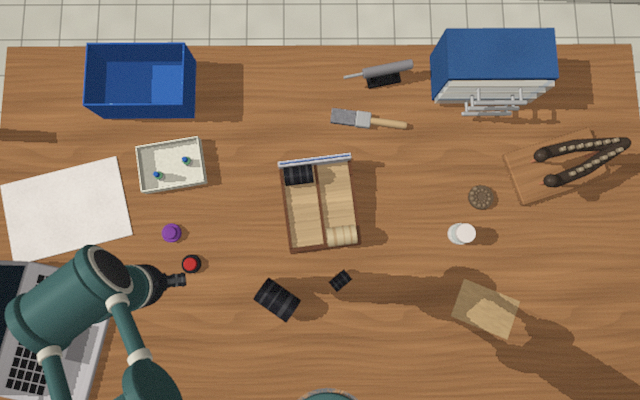

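View pics/scene3.png

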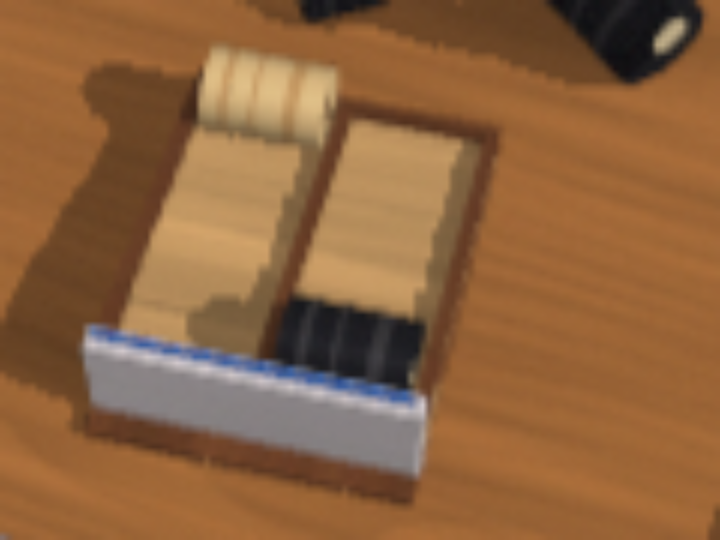

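View pics/w14.png

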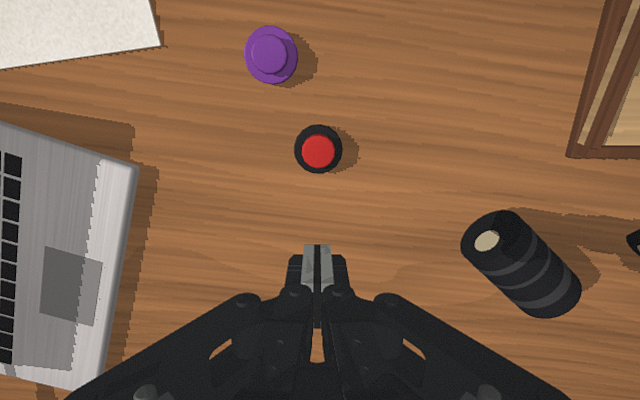

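The core is seated, the button is up again and nothing else has moved. The only changes between the top views are the core and the arm with its shadow. Handing in.

```bash
python3 -c "
from workcell import job; print(job.finish_job())"
```

```text
the job is handed in; nothing more can be done
None
```

The dark core is in its seat against the stop and the red button has been pressed and released. I handed the job in at about 21.7 s of the 48 s allowed; the system gives no verdict.

- **Core:** I pushed it up the left lane from behind with the two fingertips at about 16–24 mm/s. The steady push was about 9–12 N. Higher than expected, because the rolling core drags on the fingers. It dropped over the crest, and the force on the fingers went to about zero. Two later views show it square against the stop.
- **Button:** I pressed it about 6 mm down, until the force reached 12.5 N with no further travel. I then released it and moved the arm clear. The wrist view shows the red top where it was before the press.
- **Other things:** Comparing the top view before and after shows only the dark core and the arm with its shadow changed. The pale core, jar, brush, vials, shell and the other dark cores look unmoved. The wrist force at the end was about 0.3 N, within noise.
- **Disagreement:** The first button position, from the top and scene cameras, was lower (about 17 mm) than the wrist views gave (about 21 mm). I used the wrist value, and the contact force agreed with it.
- **Not measured:** I judged the core's final position and angle by eye from the pictures, not against the millimetre limits.

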